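# Couple a drying cartridge to the gas dryer

## Task

Fit the tall drying cartridge from the white stand into the free quick coupler of the gas dryer: pull the coupler's sleeve back (down) until it stays back by itself, then push the cartridge's nipple straight in, gently and without forcing it, until it is fully home and the sleeve springs forward over it, and let go. Leave the other things where they are.

Things in the scene. Friction and masses are not known exactly. Their poses are not given: they have to be found in the camera images.
- dryer_base: Gas dryer: white box, 100 (its x) x 250 (its y) x 50 mm, metal deck 53 mm above the table, fixed; gauge and knob on the front (-x). On the deck two upright quick couplers, 51 mm wide: at y = +65 mm the free one, mouth open upwards; at y = -65 mm the taken one, where a short cartridge is coupled for good (top 191 mm above the table). Origin: centre of the underside, z up.
- mouth_nominal (a point): Nominal centre of the free coupler's mouth, fixed to the dryer 125 mm above the table, on the coupler's axis, z up. The true mouth stands up to 7 mm higher or lower (see stem_foot). Bore 25.6 mm wide, over 40 mm deep; a 45 degree lead-in opens it to 30.6 mm at the mouth, a flat rim lies round it. Nipple 30 mm in: the cartridge's shoulder meets the rim, a hard stop.
- stem_foot (a point): Foot of the free coupler on the deck, on its axis. The coupler's height on its tight threaded stem is off nominal by up to 7 mm. Sleeve back: the nipple meets a sprung follower 13 mm below the true mouth, 4 N rising to 10 N, with a slight bump at the balls 17 to 20 mm down; in the last millimetre before the hard stop the sleeve trips. Over 35 N on the nipple, springs included, harms the seals: feel.
- sleeve (a joint): Travel of the free coupler's sleeve, m: 0 = forward (up), 0.0115 = hard stop fully back (down). A spring drives it forward, 5 N at 0, 9 N at the stop. Pulled back past about 9 mm with no nipple in, it catches: let go, it stays near 7 mm. Sooner, it springs forward. Forward, it shuts the bore (a nipple stops hard 13 mm in). A nipple pushed home releases it: it returns to 0 and locks (1.5 mm play).
- sleeve_nominal (a point): Nominal centre of the free coupler's sleeve at its knurled band, on the axis, 16 mm below mouth_nominal, fixed to the dryer; the true sleeve, when forward, is up to 7 mm higher or lower, with its coupler. The sleeve is a steel ring, 50 mm in diameter at the knurls, 51 mm at its two rims, 34 mm high, its top 2 mm below the true mouth. It slides along the axis and cannot turn.
- tall_cartridge: Tall drying cartridge, 0.2 to 0.3 kg: upright cylinder of 40 mm diameter, grey ends, white middle, on a brass nipple. Origin: centre of the nipple's lower tip, z up along the axis. Nipple 24 mm wide, 30 mm long, tip chamfer 1.2 mm, lock groove 8 to 20 mm above the tip; shoulder 38 mm wide at 30 to 39 mm, body up to 126 mm. Stands in one well of the stand, tip on the well's floor.
- short_cartridge: Short cartridge of the same make, 40 mm diameter, top 92 mm above its tip: stands in the other well of the stand and stays there. Origin: centre of its nipple's lower tip, z up.
- stand: White holder block, 62 mm (its x) x 170 mm (its y) x 48 mm high, fixed to the trolley, with two round wells 27.5 mm wide and 29.5 mm deep at y = +45 mm and y = -45 mm. Origin: centre of the underside.
- beaker_small: Bystander: small glass beaker, 46 mm wide, 59 mm high; origin at the centre of its underside.
- flask: Bystander: conical glass flask, 66 mm wide, 116 mm high; origin at the centre of its underside.
- buffer: Bystander: small white bottle with a blue cap, 42 mm wide, 80 mm high; origin at the centre of its underside.
Things that resemble listed ones, but are neither listed nor needed, are in the scene too. What is shaped like the tall_cartridge but red is not meant.

How it is judged:
By the outcome, as a careful person would: the job done as asked, in the order asked, and still so for the second after the job is handed in, with the robot touching nothing.
It also fails if it takes over 54 s, if anything falls off the work surface, if the arm or the gripper's body presses on something with over 40 N, if the wrist force passes 120 N, or if a joint passes its speed limit or range.

## Robot

A 7-joint arm with a two-finger parallel gripper is mounted at the origin on a cart in front of the work surface, level with it; the furniture and walls round the work are solid. World frame = base frame: x ahead of the robot, y to its left, z up, the work surface at z = 0. Lengths are in m, angles in rad, forces in N, time in s.
With the tool pointing down it reaches from about 0.425 to 0.925 m from the base axis. Payload 6.8 kg.
Tool frame: the origin (TCP) lies between the finger pads; the fingertips stand 19 mm ahead of it and the grasp point (between the pads) is the TCP; z points along the fingers, y is the line along which they close (so a half turn about z gives the same grasp; the last joint's range is limited). The gripper opens to 88 mm and grips with 3 to 60 N. Pads are 20 mm wide; open, the fingers measure 115 mm over their backs; the gripper's body (75 mm by 178 mm) begins 61 mm behind the grasp point.
Start: joints at [1.082, 0.477, 0.022, 1.555, -0.011, 1.109, -0.083], TCP at [0.251, -0.627, 0.242] pointing down, gripper open.
Joint ranges: [-2.96, 2.96], [-0.34, 2.1], [-1.41, 1.46], [0.24, 2.44], [-1.37, 4.51], [0.17, 1.92], [-2.96, 2.96]. Speed limits (rad/s): [2.39, 2.39, 3.14, 3.14, 3.14, 3.14, 3.14].

## Interface

Orientations are given as [roll, pitch, yaw] about the fixed x, y, z axes, in that order (R = Rz(yaw) Ry(pitch) Rx(roll)).
In Python, from station import * gives the robot as it stands.
- The arm moves only by the tool step_arm, never from a script. Its argument "motion" is a list that holds one entry, the list of rows, each a list of 7 numbers: the finger opening in cm, from 0 to 8.78, then the shift along the tool's x, y, z in cm, then the turn, a rotation vector about the tool's x, y, z in degrees. A call has 1 to 20 rows; each row is the pose to reach, as a shift and turn from the pose commanded when the call began, along the tool's axes at that moment; what a row does not reach only later rows make up. A row lasts 1/10 s, in which the tool goes at most 50 mm and 8.59 degrees, less where a joint would pass 70% of its speed; a pose out of reach is approached as far as the arm can. A call with a gripper value outside its range is refused whole. The fingers move at their own pace and stop on an object; "squeeze" is the grip in N (left out, the last holds). Time passes only in rows, so rows that repeat a pose let the fingers close. It gives the time, the measured TCP pose, the force, the opening and the grip force at its end, in the units of the state.
- observe(): the state, without advancing time (a new reading comes with each control period).
- get_image(name): name is "side" or "top"; returns a dict with "image" (400x640x3 uint8, red, green, blue), "K" (3x3 intrinsics, pixels), "view" (4x4, takes a point from world to camera coordinates). Camera axes: x right, y down, z forward; pixel columns grow to the right and rows downward; lengths in m; the calibration is good to about 2 mm. A picture is of the moment at which its call begins. There is no depth.
- close_job(): hands the job in; it is judged then, once.
The state is a dict: "t": time; "joint_pos": joint angles; "qd": joint speeds; "joint_efforts": joint torques, N m; "eef_pos": TCP position; "tcp_rot": TCP orientation; "ft_force": force on the tool from outside, world axes, zero at the start; "torque": the same for the moment, N m; "opening": opening from 0.0 (shut) to 1.0 (fully open); "finger_force": force on a finger pad.
Only numpy, scipy, OpenCV 4.12 (cv2) and the standard library are available. Lean on these libraries where they do the work, as an engineer would, in place of code of your own. Each camera call takes 0.05 s, during which the arm holds its last target. There are 200 camera calls.

## Working session

There is one attempt and no reset: what is moved stays moved. The work goes in short steps, Python scripts to look and compute and a tool call to move; the robot and the scene stay as the last step left them, time stands still between calls to the robot, and variables do not carry over. Pictures are saved under pics/ and viewed, at most 10 in all, crops included, and the job is handed in when it is done.

Besides the shell and the picture viewer there is one more tool, called after "Call:" as name(argument=value, ...), one argument or row to a line, values as JSON. step_arm: Moves the arm, as the interface text tells. Its arguments: {"type":"object","properties":{"motion":{"type":"array","items":{"type":"array","items":{"type":"array","items":{"type":"number"}}}},"squeeze":{"type":"number"}},"required":["motion"]}

```bash
mkdir -p pics; ls; python3 - <<'E'
from station import *
import cv2,numpy as np
np.set_printoptions(precision=4,suppress=True)
for n in("side","top"):
    d=get_image(n); cv2.imwrite(f"pics/{n}0.png",d["image"][...,::-1]); print(n,d["K"],d["view"])
print(observe())
E
```

```text
pics
side [[403.4091   0.     319.2283]
 [  0.     403.4091 199.4622]
 [  0.       0.       1.    ]] [[-0.8282 -0.5604 -0.0015  0.4729]
 [-0.3507  0.5203 -0.7787  0.2498]
 [ 0.4371 -0.6444 -0.6274  0.8643]
 [ 0.      0.      0.      1.    ]]
top [[416.137    0.     320.6176]
 [  0.     416.137  198.4856]
 [  0.       0.       1.    ]] [[ 0.011  -0.9997 -0.022   0.064 ]
 [-0.9891 -0.0077 -0.1473  0.5561]
 [ 0.1471  0.0234 -0.9889  0.9182]
 [ 0.      0.      0.      1.    ]]
{'t': 0.1, 'joint_pos': array([ 1.0819,  0.4777,  0.0223,  1.5563, -0.0115,  1.1093, -0.0831]), 'qd': array([ 0.0021, -0.0024,  0.0009, -0.0028, -0.001 , -0.0015, -0.0013]), 'joint_efforts': array([  0.0058, -58.4085,   1.54  , -27.3312,  -0.0543,   0.0131,
         0.    ]), 'eef_pos': array([ 0.2507, -0.6262,  0.2408]), 'tcp_rot': array([-3.14  ,  0.0001,  0.3809]), 'ft_force': array([ 0.4422, -0.4908,  0.7861]), 'torque': array([-0.0187,  0.0006,  0.0474]), 'finger_force': 0.0, 'opening': 1.0009140291579504}
```

View pics/side0.png

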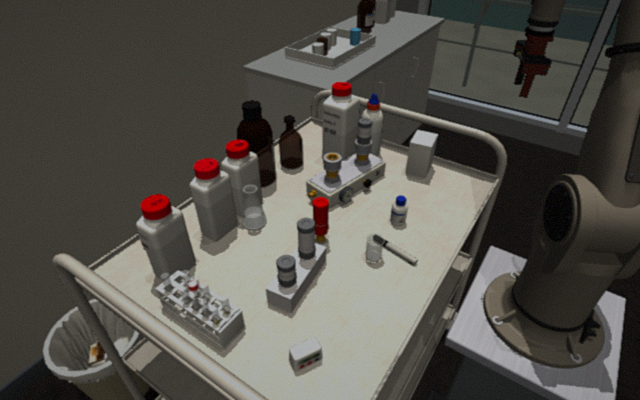

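View pics/top0.png

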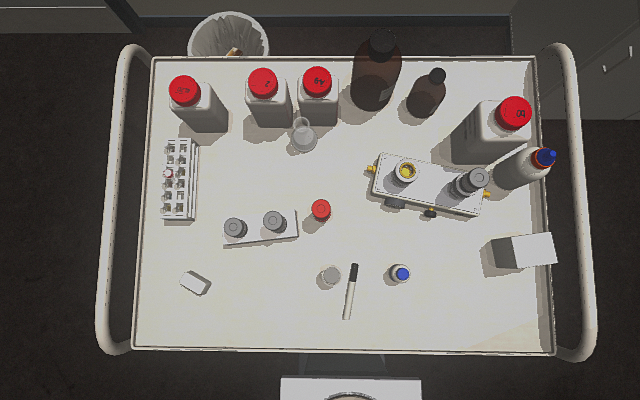

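Side view: the tall cartridge is at (306,238), with its top view at (274,221). Things it could be mistaken for: the short cartridge in the stand at (287,270)/(234,228), the red one at (320,218)/(321,209), and the coupled one at (364,140)/(474,180). I choose (306,238), the taller grey/white one in the stand. The free coupler is at (332,163)/(404,171). Next is a close crop to check.

```bash
cat > h.py <<'E'
import numpy as np,cv2
from station import *
np.set_printoptions(precision=4,suppress=True)
def ray(d,p):
    R=d["view"][:3,:3];t=d["view"][:3,3]
    v=R.T@np.linalg.solve(d["K"],[p[0],p[1],1.]);return -R.T@t,v
def onz(d,p,z):
    c,v=ray(d,p);return c+v*(z-c[2])/v[2]
def tri(d1,p1,d2,p2):
    c1,v1=ray(d1,p1);c2,v2=ray(d2,p2)
    s=np.linalg.lstsq(np.c_[v1,-v2],c2-c1,rcond=None)[0]
    a=c1+v1*s[0];b=c2+v2*s[1];return (a+b)/2,np.linalg.norm(a-b)
def proj(d,X):
    x=d["K"]@(d["view"]@np.r_[X,1])[:3];return x[:2]/x[2]
def crop(im,x,y,w,h,k):
    return cv2.resize(im[y:y+h,x:x+w,::-1],None,fx=k,fy=k,interpolation=cv2.INTER_CUBIC)
E
python3 - <<'E'
from h import *
s=get_image("side")["image"];t=get_image("top")["image"]
a=np.hstack([crop(s,255,195,80,60,5),crop(s,300,135,80,60,5)])
b=np.hstack([crop(t,220,190,80,60,5),crop(t,365,145,80,60,5)])
cv2.imwrite("pics/c.png",np.vstack([a,b]))
E
```

```text
(no output)
```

View pics/c.png

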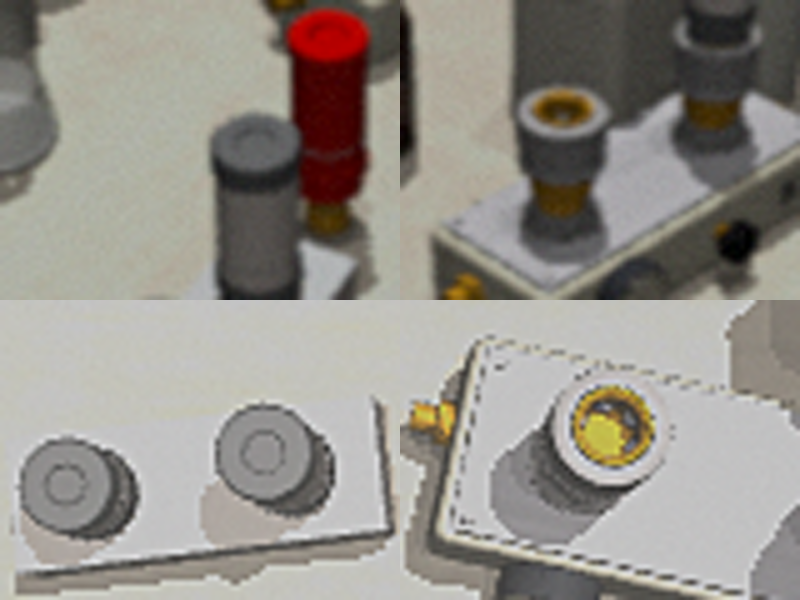

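The crop confirms the choice: the grey-capped tall cartridge has its top centre at side (306,222.5) and top (272.5,220.2). The red one stands behind it. The open gold mouth of the free coupler is at side (332,156) and top (407.3,171).

```bash
python3 - <<'E'
from h import *
S=get_image("side");T=get_image("top")
def gold(d,x0,y0,x1,y1):
    hsv=cv2.cvtColor(d["image"],cv2.COLOR_RGB2HSV)
    m=cv2.inRange(hsv,(12,90,60),(35,255,255)); k=np.zeros_like(m);k[y0:y1,x0:x1]=255
    p=cv2.findNonZero(m&k);e=cv2.fitEllipse(cv2.convexHull(p));return e
gs=gold(S,318,148,348,165);gt=gold(T,392,158,422,186);print(gs,gt)
M=tri(S,gs[0],T,gt[0]);print("mouth",M, "manual",tri(S,(332,156),T,(407.3,171)))
C=tri(S,(306,222.5),T,(272.5,220.2));print("tall top",C)
print("tall onz",onz(T,(272.5,220.2),.1445),onz(S,(306,222.5),.1445))
print("short onz",onz(T,(233,226.5),.1105))
print("mouth onz T,S .125",onz(T,gt[0],.125),onz(S,gs[0],.125))
print("taken top",onz(T,(480,177),.191))
for n,p in dict(tl=(380,153.5),bl=(371.5,197),rr=(478,215)).items(): print(n,onz(T,p,.053))
for n,p,z in[("brownbig",(383,43),.2),("brown small",(437,75),.15),("flask",(303,125),.116),("red",(321,208),.14),("whitebig",(513,112),.2),("cap",(317,80),.17)]: print(n,onz(T,p,z))
E
```

```text
((332.23297119140625, 156.18556213378906), (6.710216999053955, 11.136548042297363), 91.09513092041016) ((407.1905822753906, 169.7440185546875), (15.192543983459473, 15.826555252075195), 134.57464599609375)
mouth (array([ 0.6055, -0.1154,  0.126 ]), np.float64(0.0007821170799191005)) manual (array([ 0.6039, -0.1146,  0.1273]), np.float64(0.00239467565095521))
tall top (array([0.4944, 0.1649, 0.1435]), np.float64(0.00045847221702829716))
tall onz [0.4946 0.1648 0.1445] [0.4936 0.1657 0.1445]
short onz [0.4836 0.2535 0.1105]
mouth onz T,S .125 [ 0.6061 -0.1154  0.125 ] [ 0.606  -0.1168  0.125 ]
taken top [ 0.5779 -0.2436  0.191 ]
tl [ 0.66   -0.0671  0.053 ]
bl [ 0.5582 -0.0468  0.053 ]
rr [ 0.5191 -0.2853  0.053 ]
brownbig [ 0.8519 -0.0576  0.2   ]
brown small [ 0.8066 -0.1778  0.15  ]
flask [0.7066 0.1078 0.116 ]
red [0.5211 0.0659 0.14  ]
whitebig [ 0.7066 -0.3104  0.2   ]
cap [0.7861 0.0765 0.17  ]
```

```bash
cat >> h.py <<'E'
def go(x,y,z,yawdeg,o=None):
    from scipy.spatial.transform import Rotation as Ro
    o=o or observe();R=Ro.from_euler("xyz",o["tcp_rot"])
    d=R.inv().apply(np.array([x,y,z])-o["eef_pos"])*100
    r=(R.inv()*Ro.from_euler("xyz",[np.pi,0,np.radians(yawdeg)])).as_rotvec(degrees=True)
    print("shift cm",d,"rot",r);return d,r
E
python3 -c "
from h import *
go(.6055,-.1154,.30,78);go(.6055,-.1154,.16,78)"
```

```text
shift cm [ 51.9232 -34.2696  -5.8496] rot [ -0.0339  -0.0153 -56.1829]
shift cm [ 51.9238 -34.2609   8.1504] rot [ -0.0339  -0.0153 -56.1829]
```

Call:
step_arm(
  motion=[
    [[8.78,0,0,-5.85,0,0,0],[8.78,0,0,-5.85,0,0,0],[8.78,51.9,-34.3,-5.85,0,0,-56.2],[8.78,51.9,-34.3,-5.85,0,0,-56.2],[8.78,51.9,-34.3,-5.85,0,0,-56.2],[8.78,51.9,-34.3,-5.85,0,0,-56.2],[8.78,51.9,-34.3,-5.85,0,0,-56.2],[8.78,51.9,-34.3,-5.85,0,0,-56.2],[8.78,51.9,-34.3,-5.85,0,0,-56.2],[8.78,51.9,-34.3,-5.85,0,0,-56.2],[8.78,51.9,-34.3,-5.85,0,0,-56.2],[8.78,51.9,-34.3,-5.85,0,0,-56.2],[8.78,51.9,-34.3,-5.85,0,0,-56.2],[8.78,51.9,-34.3,-5.85,0,0,-56.2],[8.78,51.9,-34.3,-5.85,0,0,-56.2],[8.78,51.9,-34.3,-5.85,0,0,-56.2],[8.78,51.9,-34.3,-5.85,0,0,-56.2],[8.78,51.9,-34.3,-5.85,0,0,-56.2],[8.78,51.9,-34.3,-5.85,0,0,-56.2],[8.78,51.9,-34.3,-5.85,0,0,-56.2]],
  ],
)

```text
t: 2.3
eef_pos: [0.6048, -0.1168, 0.3003]
tcp_rot: [3.141, 0.001, 1.36]
ft_force: [0.4, -0.2, -0.0]
opening: 1.001
finger_force: 0.0
```

Call:
step_arm(
  motion=[
    [[8.78,0.15,-0.05,4,0,0,0],[8.78,0.15,-0.05,8,0,0,0],[8.78,0.15,-0.05,12,0,0,0],[8.78,0.15,-0.05,15,0,0,0],[8.78,0.15,-0.05,17,0,0,0],[8.78,0.15,-0.05,19,0,0,0],[8.78,0.15,-0.05,19,0,0,0],[8.78,0.15,-0.05,19,0,0,0]],
  ],
)

```text
t: 3.1
eef_pos: [0.6051, -0.1142, 0.1105]
tcp_rot: [-3.142, 0.0, 1.361]
ft_force: [0.7, -0.6, 0.1]
opening: 1.002
finger_force: 0.0
```

```bash
python3 - <<'E'
from h import *
print(observe()["eef_pos"],observe()["ft_force"])
s=get_image("side")["image"];t=get_image("top")["image"]
cv2.imwrite("pics/d.png",np.hstack([crop(s,292,110,80,90,5),crop(t,365,125,80,90,5)]))
E
```

```text
[ 0.6051 -0.1142  0.1105] [ 0.7293 -0.6114  0.0696]
```

View pics/d.png

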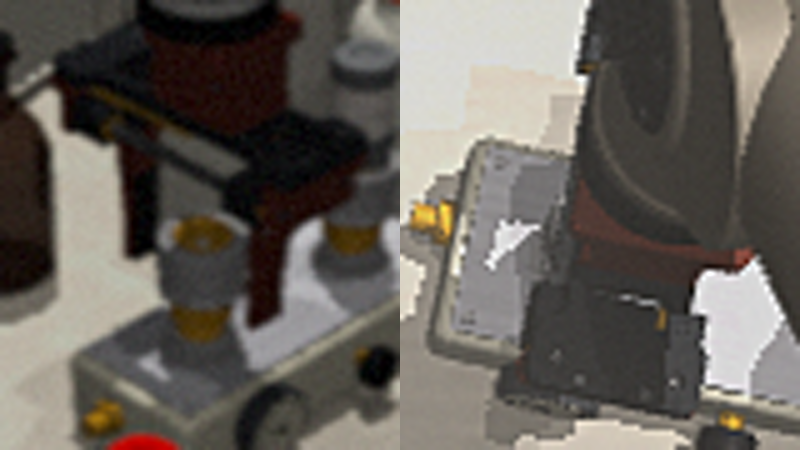

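The fingers straddle the sleeve, at side (332,156). Closing softly so that the side force shows any offset.

Call:
step_arm(
  motion=[
    [[4.6,0,0,0,0,0,0],[4.6,0,0,0,0,0,0],[4.6,0,0,0,0,0,0],[4.6,0,0,0,0,0,0],[4.6,0,0,0,0,0,0],[4.6,0,0,0,0,0,0]],
  ],
  squeeze=10,
)

```text
t: 3.8
eef_pos: [0.605, -0.1137, 0.1102]
tcp_rot: [-3.141, 0.0, 1.362]
ft_force: [-0.9, -0.6, 2.1]
opening: 0.566
finger_force: 10.0
```

Call:
step_arm(
  motion=[
    [[4.4,0,0,0,0,0,0],[4.4,0,0,0,0,0,0],[4.4,0,0,0,0,0,0],[4.4,0,0,0.25,0,0,0],[4.4,0,0,0.5,0,0,0],[4.4,0,0,0.75,0,0,0],[4.4,0,0,0.95,0,0,0],[4.4,0,0,1.05,0,0,0],[4.4,0,0,1.05,0,0,0],[4.4,0,0,1.05,0,0,0]],
  ],
  squeeze=45,
)

```text
t: 4.8
eef_pos: [0.605, -0.1137, 0.1001]
tcp_rot: [-3.141, 0.0, 1.362]
ft_force: [-3.9, 0.2, 8.3]
opening: 0.562
finger_force: 45.0
```

Call:
step_arm(
  motion=[
    [[4.4,0,0,0.05,0,0,0],[4.4,0,0,0.05,0,0,0],[4.4,0,0,0.05,0,0,0],[4.4,0,0,-0.15,0,0,0],[4.4,0,0,-0.35,0,0,0],[4.4,0,0,-0.35,0,0,0],[4.4,0,0,-0.35,0,0,0]],
  ],
  squeeze=45,
)

```text
t: 5.5
eef_pos: [0.605, -0.1137, 0.1031]
tcp_rot: [-3.141, 0.0, 1.362]
ft_force: [-3.0, 0.5, 4.0]
opening: 0.561
finger_force: 45.0
```

Call:
step_arm(
  motion=[
    [[8.78,0,0,0,0,0,0],[8.78,0,0,0,0,0,0],[8.78,0,0,0,0,0,0],[8.78,0,0,0,0,0,0],[8.78,0,0,0,0,0,0],[8.78,0,0,-4,0,0,0],[8.78,0,0,-8,0,0,0],[8.78,0,0,-13,0,0,0],[8.78,0,0,-18,0,0,0],[8.78,0,0,-18,0,0,0]],
  ],
  squeeze=45,
)

```text
t: 6.5
eef_pos: [0.6088, -0.1136, 0.2912]
tcp_rot: [3.128, -0.001, 1.361]
ft_force: [0.4, 0.9, -0.4]
opening: 1.001
finger_force: 0.0
```

```bash
python3 - <<'E'
from h import *
print(observe()["eef_pos"])
s=get_image("side")["image"]
cv2.imwrite("pics/e.png",crop(s,300,135,80,60,5))
go(.4946,.1650,.30,97);go(.4946,.1650,.1185,97)
E
```

```text
[ 0.6088 -0.1136  0.2912]
shift cm [ 24.9271 -16.7902  -1.3882] rot [  0.4524   0.0528 -18.9904]
shift cm [ 24.92   -16.9337  16.7612] rot [  0.4524   0.0528 -18.9904]
```

View pics/e.png

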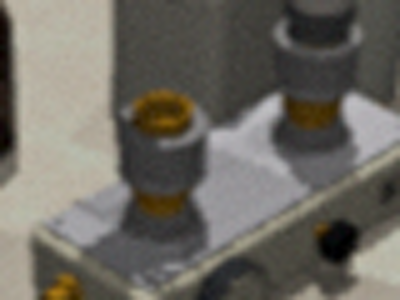

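The sleeve is caught: the brass mouth stands clear of it at side (332,157). Next is the cartridge.

Call:
step_arm(
  motion=[
    [[8.78,24.9,-16.9,-1.0,0,0,-19],[8.78,24.9,-16.9,-1.0,0,0,-19],[8.78,24.9,-16.9,-1.0,0,0,-19],[8.78,24.9,-16.9,-1.0,0,0,-19],[8.78,24.9,-16.9,-1.0,0,0,-19],[8.78,24.9,-16.9,-1.0,0,0,-19],[8.78,24.9,-16.9,-1.0,0,0,-19],[8.78,24.9,-16.9,-1.0,0,0,-19],[8.78,24.9,-16.9,-1.0,0,0,-19],[8.78,24.9,-16.9,2,0,0,-19],[8.78,24.9,-16.9,5,0,0,-19],[8.78,24.9,-16.9,5,0,0,-19],[8.78,24.9,-16.9,5,0,0,-19],[8.78,24.9,-16.9,5,0,0,-19]],
  ],
)

```text
t: 7.95
eef_pos: [0.4925, 0.1647, 0.2344]
tcp_rot: [3.14, -0.0, 1.692]
ft_force: [-0.2, 1.5, 0.1]
opening: 1.002
finger_force: 0.0
```

```bash
python3 - <<'E'
from h import *
go(.4946,.1650,.1185,97)
S=get_image("side");T=get_image("top")
def gold(d,x0,y0,x1,y1):
    hsv=cv2.cvtColor(d["image"],cv2.COLOR_RGB2HSV)
    m=cv2.inRange(hsv,(12,90,60),(35,255,255)); k=np.zeros_like(m);k[y0:y1,x0:x1]=255
    return cv2.fitEllipse(cv2.convexHull(cv2.findNonZero(m&k)))
a=gold(S,318,148,348,164.5.__int__());b=gold(T,392,156,424,186);print(a,b,tri(S,a[0],T,b[0]))
t=T["image"];s=S["image"]
cv2.imwrite("pics/f.png",np.vstack([np.hstack([crop(s,300,135,40,30,10),crop(t,387,156,40,30,10)]),np.hstack([crop(s,270,180,80,60,5),crop(t,235,190,80,60,5)])]))
E
```

```text
shift cm [ 0.0044  0.1917 11.5948] rot [ 0.1013 -0.0237 -0.0582]Traceback (most recent call last):
  File "<stdin>", line 8, in <module>
  File "<stdin>", line 7, in gold
cv2.error: OpenCV(4.12.0) /io/opencv/modules/imgproc/src/shapedescr.cpp:361: error: (-201:Incorrect size of input array) There should be at least 5 points to fit the ellipse in function 'fitEllipseNoDirect'
```

Call:
step_arm(
  motion=[
    [[8.78,0,0.2,4,0,0,0],[8.78,0,0.2,7,0,0,0],[8.78,0,0.2,10,0,0,0],[8.78,0,0.2,11.6,0,0,0],[8.78,0,0.2,11.6,0,0,0],[8.78,0,0.2,11.6,0,0,0]],
  ],
)

```text
t: 8.65
eef_pos: [0.4941, 0.1655, 0.1181]
tcp_rot: [3.14, -0.0, 1.693]
ft_force: [0.1, 0.7, 0.2]
opening: 0.996
finger_force: 0.0
```

Call:
step_arm(
  motion=[
    [[3.6,0,0,0,0,0,0],[3.6,0,0,0,0,0,0],[3.6,0,0,0,0,0,0],[3.6,0,0,0,0,0,0],[3.6,0,0,0,0,0,0],[3.6,0,0,0,0,0,0],[3.6,0,0,0,0,0,0]],
  ],
  squeeze=8,
)

```text
t: 9.35
eef_pos: [0.4936, 0.1652, 0.1172]
tcp_rot: [3.141, -0.0, 1.693]
ft_force: [0.7, -0.4, 0.2]
opening: 0.456
finger_force: 8.0
```

```bash
python3 - <<'E'
from h import *
S=get_image("side");T=get_image("top");s=S["image"];t=T["image"]
cv2.imwrite("pics/f.png",np.vstack([np.hstack([crop(s,312,140,40,30,10),crop(t,387,156,40,30,10)]),np.hstack([crop(s,270,190,80,60,5),crop(t,235,190,80,60,5)])]))
E
```

```text
(no output)
```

View pics/f.png

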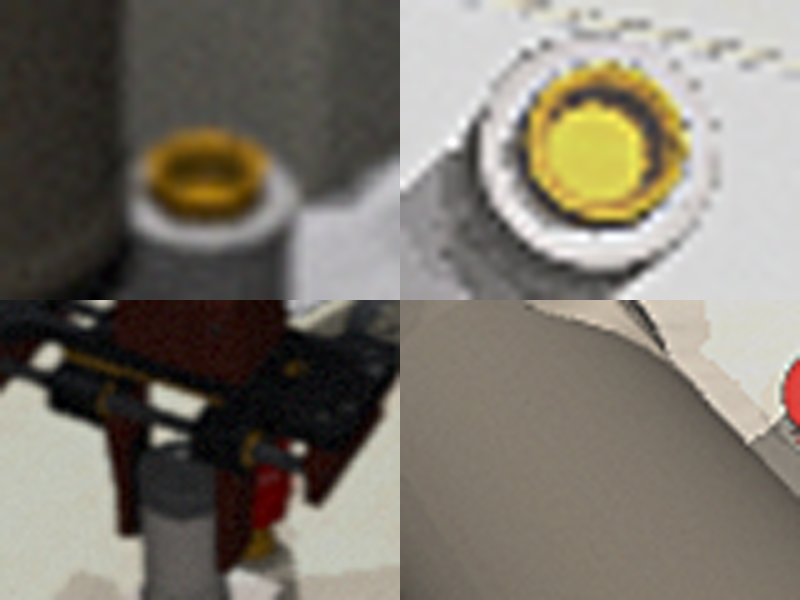

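The cartridge is gripped: the opening is 40.1 mm, which matches. The free coupler's rim is at side (332.2,156.1) and top (407.5,169.9), the same as before. Lift with a firmer grip.

Call:
step_arm(
  motion=[
    [[3.4,0,0,0,0,0,0],[3.4,0,0,0,0,0,0],[3.4,0,0,-1,0,0,0],[3.4,0,0,-2,0,0,0],[3.4,0,0,-3.5,0,0,0],[3.4,0,0,-6,0,0,0],[3.4,0,0,-9,0,0,0],[3.4,0,0,-12,0,0,0],[3.4,0,0,-15,0,0,0],[3.4,0,0,-18,0,0,0],[3.4,0,0,-19,0,0,0],[3.4,0,0,-19,0,0,0]],
  ],
  squeeze=30,
)

```text
t: 10.65
eef_pos: [0.4939, 0.1655, 0.3089]
tcp_rot: [3.138, -0.0, 1.693]
ft_force: [0.3, 0.5, -2.1]
opening: 0.453
finger_force: 30.0
```

```bash
python3 - <<'E'
from h import *
go(.6051,-.1148,.305,78)
E
```

```text
shift cm [-29.1756   7.6145   0.4036] rot [ 0.184  -0.0441 19.0127]
```

Call:
step_arm(
  motion=[
    [[3.4,-2,0.5,0,0,0,1],[3.4,-5,1.3,0,0,0,3],[3.4,-8.5,2.2,0,0,0,5],[3.4,-12,3.1,0,0,0,8],[3.4,-15.5,4.0,0,0,0,10],[3.4,-19,5.0,0,0,0,12],[3.4,-22.5,5.9,0,0,0,15],[3.4,-26,6.8,0,0,0,17],[3.4,-28,7.3,0,0,0,18.5],[3.4,-29.2,7.6,0,0,0,19],[3.4,-29.2,7.6,0,0,0,19],[3.4,-29.2,7.6,0,0,0,19],[3.4,-29.2,7.6,0,0,0,19]],
  ],
)

```text
t: 11.95
eef_pos: [0.6043, -0.1131, 0.3073]
tcp_rot: [-3.141, -0.001, 1.365]
ft_force: [0.8, -1.3, -2.2]
opening: 0.457
finger_force: 30.0
```

```bash
python3 - <<'E'
from h import *
o=observe();print(o["eef_pos"],o["ft_force"],o["torque"])
go(.6051,-.1148,.228,78)
s=get_image("side");t=get_image("top")
cv2.imwrite("pics/g.png",np.hstack([crop(s["image"],300,70,64,100,6),crop(t["image"],370,130,64,100,6)]))
E
```

```text
[ 0.6043 -0.1131  0.3073] [ 0.7578 -1.253  -2.1938] [-0.0461 -0.0906  0.0314]
shift cm [-0.1554  0.1154  7.9275] rot [-0.0109 -0.0483  0.2015]
```

View pics/g.png

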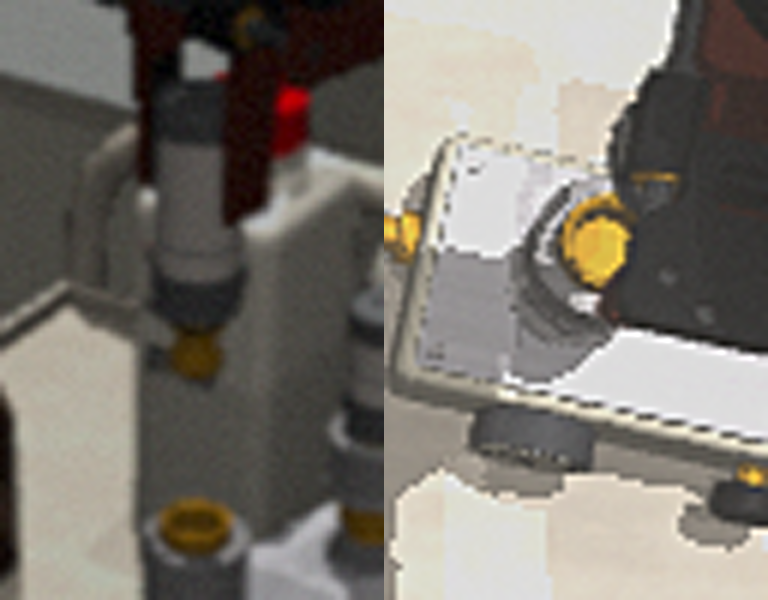

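The cartridge hangs upright above the open mouth: nipple at side (333,128), mouth at side (332,156). Bring it down to just above the rim.

Call:
step_arm(
  motion=[
    [[3.4,-0.16,0.12,2,0,0,0.2],[3.4,-0.16,0.12,4,0,0,0.2],[3.4,-0.16,0.12,6,0,0,0.2],[3.4,-0.16,0.12,7,0,0,0.2],[3.4,-0.16,0.12,7.1,0,0,0.2],[3.4,-0.16,0.12,7.1,0,0,0.2],[3.4,-0.16,0.12,7.1,0,0,0.2]],
  ],
)

```text
t: 12.75
eef_pos: [0.6061, -0.1171, 0.2374]
tcp_rot: [3.14, -0.0, 1.358]
ft_force: [-0.5, -0.4, -2.8]
opening: 0.459
finger_force: 30.0
```

```bash
python3 - <<'E'
from h import *
go(.6051,-.1148,.228,78)
s=get_image("side")["image"]
cv2.imwrite("pics/i.png",crop(s,300,100,64,80,7))
E
```

```text
shift cm [ 0.2026 -0.1484  0.9433] rot [ 0.1199 -0.0103 -0.1741]
```

View pics/i.png

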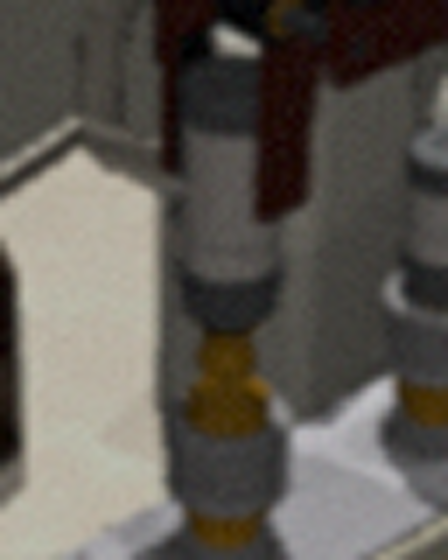

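Call:
step_arm(
  motion=[
    [[3.4,0,0,0,0,0,0],[3.4,0,0,0,0,0,0],[3.4,0,0,0,0,0,0],[3.4,0,0,0,0,0,0],[3.4,0,0,0,0,0,0]],
  ],
)

```text
t: 13.3
eef_pos: [0.6054, -0.1172, 0.2362]
tcp_rot: [3.141, 0.0, 1.358]
ft_force: [-0.3, 1.5, -2.4]
opening: 0.452
finger_force: 30.0
```

```bash
python3 - <<'E'
from h import *
go(.6051,-.1148,.228,78)
E
```

```text
shift cm [ 0.2318 -0.0798  0.8183] rot [ 0.0057  0.0007 -0.1827]
```

Call:
step_arm(
  motion=[
    [[3.4,0.22,-0.07,0,0,0,0],[3.4,0.22,-0.07,0.2,0,0,0],[3.4,0.22,-0.07,0.4,0,0,0],[3.4,0.22,-0.07,0.6,0,0,0],[3.4,0.22,-0.07,0.8,0,0,0],[3.4,0.22,-0.07,1.0,0,0,0],[3.4,0.22,-0.07,1.0,0,0,0],[3.4,0.22,-0.07,1.0,0,0,0]],
  ],
)

```text
t: 14.1
eef_pos: [0.6051, -0.1149, 0.2261]
tcp_rot: [-3.141, 0.0, 1.358]
ft_force: [0.1, 0.1, -2.2]
opening: 0.454
finger_force: 30.0
```

Tip at about 0.127 with no contact. Continuing in small steps.

Call:
step_arm(
  motion=[
    [[3.4,0,0,0.1,0,0,0],[3.4,0,0,0.2,0,0,0],[3.4,0,0,0.3,0,0,0],[3.4,0,0,0.4,0,0,0],[3.4,0,0,0.4,0,0,0]],
  ],
)

```text
t: 14.6
eef_pos: [0.605, -0.1149, 0.222]
tcp_rot: [-3.141, 0.0, 1.358]
ft_force: [-0.9, -1.0, -1.3]
opening: 0.457
finger_force: 30.0
```

Call:
step_arm(
  motion=[
    [[3.4,0,0,0.1,0,0,0],[3.4,0,0,0.2,0,0,0],[3.4,0,0,0.3,0,0,0],[3.4,0,0,0.3,0,0,0]],
  ],
)

```text
t: 15.0
eef_pos: [0.6051, -0.1149, 0.219]
tcp_rot: [-3.141, 0.0, 1.358]
ft_force: [-0.4, -0.2, -2.8]
opening: 0.457
finger_force: 30.0
```

Call:
step_arm(
  motion=[
    [[3.4,0,0,0.1,0,0,0],[3.4,0,0,0.2,0,0,0],[3.4,0,0,0.3,0,0,0],[3.4,0,0,0.3,0,0,0]],
  ],
)

```text
t: 15.4
eef_pos: [0.6051, -0.1149, 0.2159]
tcp_rot: [-3.141, 0.0, 1.358]
ft_force: [-1.2, 0.1, -2.9]
opening: 0.454
finger_force: 30.0
```

Call:
step_arm(
  motion=[
    [[3.4,0,0,0.1,0,0,0],[3.4,0,0,0.2,0,0,0],[3.4,0,0,0.2,0,0,0]],
  ],
)

```text
t: 15.7
eef_pos: [0.6051, -0.1149, 0.2141]
tcp_rot: [-3.141, 0.0, 1.358]
ft_force: [-1.3, 0.2, -2.8]
opening: 0.455
finger_force: 30.0
```

Call:
step_arm(
  motion=[
    [[3.4,0,0,0.1,0,0,0],[3.4,0,0,0.2,0,0,0],[3.4,0,0,0.2,0,0,0]],
  ],
)

```text
t: 16.0
eef_pos: [0.6051, -0.1149, 0.2124]
tcp_rot: [3.141, 0.0, 1.358]
ft_force: [-2.6, -0.0, 1.9]
opening: 0.456
finger_force: 30.0
```

Contact with about 4.5 N at tip ≈ 0.114: that is the follower, 13 mm below a mouth at ≈ 0.127. Relieving the side force a little and going on.

Call:
step_arm(
  motion=[
    [[3.4,0,-0.03,0.1,0,0,0],[3.4,0,-0.03,0.2,0,0,0],[3.4,0,-0.03,0.3,0,0,0],[3.4,0,-0.03,0.3,0,0,0]],
  ],
)

```text
t: 16.4
eef_pos: [0.6048, -0.1149, 0.2092]
tcp_rot: [-3.142, 0.0, 1.358]
ft_force: [-2.4, -1.0, 2.8]
opening: 0.455
finger_force: 30.0
```

Call:
step_arm(
  motion=[
    [[3.4,0,0,0.1,0,0,0],[3.4,0,0,0.2,0,0,0],[3.4,0,0,0.2,0,0,0]],
  ],
)

```text
t: 16.7
eef_pos: [0.6047, -0.1149, 0.207]
tcp_rot: [-3.141, 0.0, 1.358]
ft_force: [-2.8, -0.1, 3.2]
opening: 0.46
finger_force: 30.0
```

Call:
step_arm(
  motion=[
    [[3.4,0,-0.04,0.1,0,0,0],[3.4,0,-0.04,0.2,0,0,0],[3.4,0,-0.04,0.3,0,0,0],[3.4,0,-0.04,0.3,0,0,0]],
  ],
)

```text
t: 17.1
eef_pos: [0.6046, -0.1148, 0.2041]
tcp_rot: [3.141, 0.0, 1.358]
ft_force: [-2.7, -1.5, 3.5]
opening: 0.458
finger_force: 30.0
```

Call:
step_arm(
  motion=[
    [[3.4,0,0,0.1,0,0,0],[3.4,0,0,0.2,0,0,0],[3.4,0,0,0.3,0,0,0],[3.4,0,0,0.3,0,0,0]],
  ],
)

```text
t: 17.5
eef_pos: [0.6046, -0.1148, 0.2011]
tcp_rot: [3.141, -0.0, 1.358]
ft_force: [-1.7, -0.7, 3.3]
opening: 0.457
finger_force: 30.0
```

Call:
step_arm(
  motion=[
    [[3.4,0,0,0.1,0,0,0],[3.4,0,0,0.2,0,0,0],[3.4,0,0,0.2,0,0,0]],
  ],
)

```text
t: 17.8
eef_pos: [0.6043, -0.1148, 0.1985]
tcp_rot: [-3.141, -0.0, 1.358]
ft_force: [0.1, -1.9, -3.8]
opening: 0.457
finger_force: 30.0
```

The force dropped at z = 0.1985, so the lock has probably tripped. A look, before anything else.

```bash
python3 - <<'E'
from h import *
s=get_image("side")["image"]
cv2.imwrite("pics/j.png",crop(s,300,100,64,80,7))
print(observe()["ft_force"],observe()["eef_pos"])
E
```

```text
[ 0.1466 -0.3607 -2.0629] [ 0.6042 -0.1148  0.1983]
```

View pics/j.png

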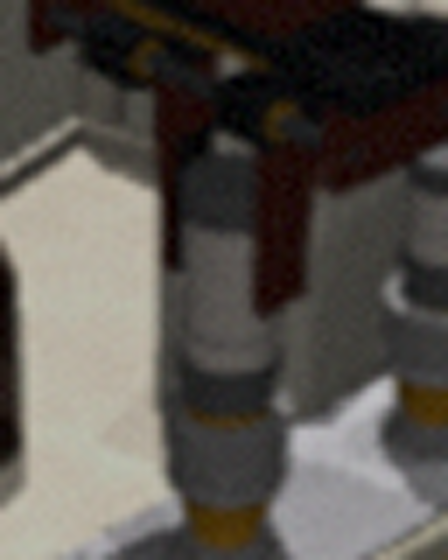

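The sleeve has sprung forward, with its top up under the shoulder at y≈405 in the crop and its brass foot exposed below. A light press to settle the cartridge on the stop.

Call:
step_arm(
  motion=[
    [[3.4,0,0,0.05,0,0,0],[3.4,0,0,0.05,0,0,0]],
  ],
)

```text
t: 18.05
eef_pos: [0.6043, -0.1148, 0.1982]
tcp_rot: [-3.141, -0.0, 1.358]
ft_force: [-0.9, -1.1, -0.9]
opening: 0.454
finger_force: 30.0
```

Call:
step_arm(
  motion=[
    [[3.4,0,0,0.05,0,0,0],[3.4,0,0,0.05,0,0,0]],
  ],
)

```text
t: 18.25
eef_pos: [0.6044, -0.1147, 0.1981]
tcp_rot: [-3.141, 0.0, 1.358]
ft_force: [-1.4, -1.5, 0.6]
opening: 0.456
finger_force: 30.0
```

On the hard stop with about 3 N. Let go and withdraw.

Call:
step_arm(
  motion=[
    [[8.78,0,0,-0.05,0,0,0],[8.78,0,0,-0.05,0,0,0],[8.78,0,0,-0.05,0,0,0],[8.78,0,0,-0.05,0,0,0],[8.78,0,0,-0.05,0,0,0],[8.78,0,0,-0.05,0,0,0],[8.78,0,0,-3,0,0,0],[8.78,0,0,-6,0,0,0],[8.78,0,0,-9,0,0,0],[8.78,0,0,-12,0,0,0],[8.78,0,0,-15,0,0,0],[8.78,0,0,-15,0,0,0],[8.78,0,0,-15,0,0,0]],
  ],
)

```text
t: 19.55
eef_pos: [0.6046, -0.1147, 0.3485]
tcp_rot: [3.14, 0.0, 1.358]
ft_force: [-0.3, 0.3, -1.2]
opening: 1.003
finger_force: 0.0
```

```bash
python3 - <<'E'
from h import *
s=get_image("side")["image"]
cv2.imwrite("pics/k.png",crop(s,230,60,200,150,4))
print(observe()["ft_force"],observe()["eef_pos"])
E
```

```text
[ 0.3817 -1.2218 -0.0674] [ 0.6041 -0.1148  0.3474]
```

View pics/k.png

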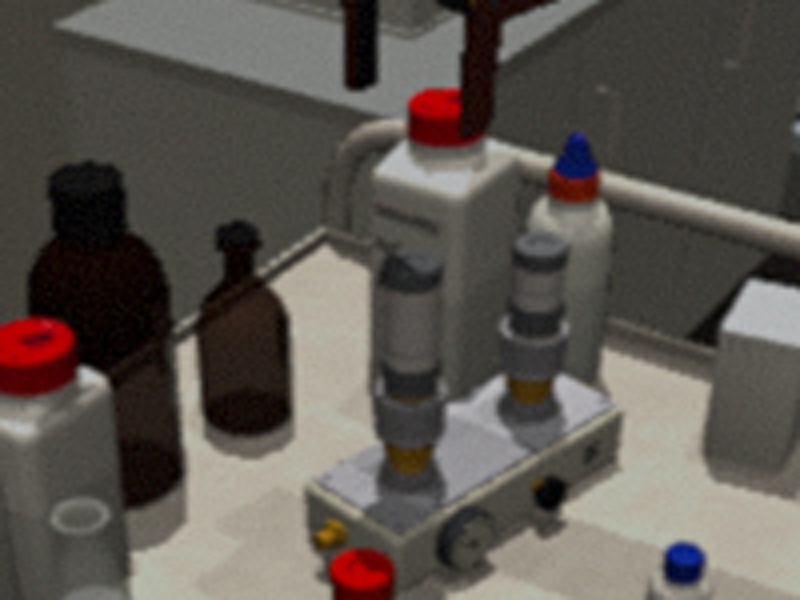

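The tall cartridge stands upright in the free coupler, at crop (410,340). The sleeve is forward over the nipple, as on the taken coupler, and the gripper is clear. Handing in.

```bash
python3 -c "
from station import *
print(close_job())"
```

```text
the job is handed in; nothing more can be done
None
```

The tall cartridge is fully home in the free coupler with the sleeve sprung forward over it; the gripper has let go and is clear, and the job was handed in at about 20 s (result not shown).

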